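# Roll the steel tube into the V-cradle and centre it

### The job

Roll the bare steel tube along the bench and up the ramp into the groove of the wooden V-cradle, so that it lies at rest in the groove, then push it endways along the groove until it sticks out about equally at both ends of the cradle (within a centimetre or so). Only push and roll it with the fingers, never pick it up or tip it on end, and leave everything else on the bench where it is.

Things in the scene. Friction and masses are not known exactly. Their poses are not given: they have to be found in the camera images.
- tube: the only round metal bar: steel tube, ends plugged black, 50 outer diameter x 160 long, 0.3 to 0.54 kg, loose on the bench left or right of the cradle, within 0.2 rad of parallel to the groove. Origin mid-length on its axis, 25 above the bench at the start; x is the tube's axis, y and z turn as it rolls (z starts upward). Smooth (friction 0.3 to 0.5); coasts on if let go while moving
- cradle: low wooden cradle fixed to the bench, 110 long (x, along the groove) x 152 wide (y). On both sides a ramp rises from the bench at y = +-76 to a crest 12 high at y = +-16; between the crests a V-groove, flanks 30 degrees from level, open at both ends. Origin on the bench under the middle of the groove
- groove (a point): bottom of the groove at mid-length, 2.8 above the bench, axes as the cradle's. The seated tube has its axis 31.7 above the bench over the cradle's y = 0 (about 37 when on a crest) and, when centred, sticks out 25 at each end
- paint_tin: closed round paint tin, 60 dia x 75 tall, standing on the bench on the other side of the cradle from the tube; origin at the centre of its underside
- paper_cup: small open paper cup, 52 dia x 60 tall, standing beyond the cradle's far (+x) end; origin at the centre of its underside
- thinner_jar: glass jar with a lid, 70 dia x 85 tall, standing at the far left; origin at the centre of its underside
- tape_roll: roll of masking tape lying flat, 100 outer dia, 24 tall, at the far right; origin at the centre of its underside
- brush: paint brush about 190 long lying near the robot on the left; origin under its middle
- eraser_block: rubber block 50 x 30 x 20 lying at the right; origin at the centre of its underside
- brush_mug: white mug, 72 dia x 90 tall, at the left; origin at the centre of its underside

How it is judged:
On the way, in this order (a step that is already met when the one before it is completed fails the run):
1. the tube has rolled: it has turned at least a third of a turn about its axis (angle between tube's own z axis and vertical above 2.1 rad), for 0.04 s.
2. the tube lies down in the groove (y of tube in the frame of cradle between -0.004 and 0.004 m and z of tube in the frame of cradle between 0.028 and 0.0345 m and angle between the x axis of tube and the x axis of cradle, either way round below 0.05 rad), for 0.2 s.
At the end, for the whole second after the job is handed in: the tube lies in the groove on both flanks (axis within 4 mm of the groove's middle plane, 28 to 34.5 mm above the bench, within 0.05 rad of the groove's direction), its middle within 15 mm of the cradle's middle along the groove, at rest (all of step 2 and x of tube in the frame of cradle between -0.015 and 0.015 m and linear speed of tube below 0.01 m/s and angular speed of tube below 0.2 rad/s); the robot touches nothing.
It fails at once if the tube is lifted: its middle more than 47 mm above the bench (height (world z) of tube above 0.047 m).
It fails at once if the tube is tipped more than 15 degrees from level (angle between tube's own x axis and vertical below 1.309 rad or angle between tube's own x axis and vertical above 1.833 rad).
It fails at once if another thing on the bench is disturbed (moved more than 20 mm) (distance of any of paint_tin, paper_cup, thinner_jar, tape_roll, brush, eraser_block, brush_mug from where it was at the start of the episode above 0.02 m).
It also fails if it takes over 58 s, if anything falls off the work surface, if the arm or the gripper's body presses on something with over 40 N, if the wrist force passes 120 N, or if a joint passes its speed limit or range.

### The arm

A 6-joint arm with a two-finger parallel gripper is mounted at the origin on the work surface. World frame = base frame: x ahead of the robot, y to its left, z up, the work surface at z = 0. Lengths are in m, angles in rad, forces in N, time in s.
With the tool pointing down it reaches from about 0.35 to 0.775 m from the base axis. Payload 5.5 kg.
Tool frame: the origin (TCP) lies midway between the tips of the shut fingers; the grasp point (between the pads) lies 19 mm behind it; z points along the fingers, y is the line along which they close (so a half turn about z gives the same grasp; the last joint's range is limited). The gripper opens to 85 mm and grips with 20 to 120 N. Pads are 22 mm wide; open, the fingers measure 114 mm over their backs; the gripper's body (76 mm by 85 mm) begins 54 mm behind the grasp point. The pads swing forward as they close: fully open they stand 13 mm farther back than shut.
Start: joints at [-1.398, 0.313, 0.046, 1.304, 0, 1.431], TCP at [0.177, -0.547, 0.231] pointing down, gripper open.
Joint ranges: [-2.76, 2.76], [-0.86, 1.69], [-1.03, 1.26], [-2.2, 2.34], [-1.47, 1.5], [-3.14, 3.14]. Speed limits (rad/s): [2.57, 2.57, 3.14, 3.14, 3.14, 3.14].

### API

Orientations are given as a unit quaternion [w, x, y, z].
In Python, from workcell import env gives the robot as it stands.
- The arm moves only by the tool move_arm, never from a script. Its argument "targets" is a list of rows, each a list of 3 entries, a list of its own where there are three numbers: the shift along the tool's x, y, z in mm, then the turn, a rotation vector about the tool's x, y, z in units of 10 degrees (1.0 is 10 degrees), then the closure, from -1 (fully open) to 1 (shut). In form: [[[dx, dy, dz], [ax, ay, az], gripper], ...]. A call has 1 to 5 rows; each row is the pose to reach, as a shift and turn from the pose commanded when the call began, along the tool's axes at that moment; what a row does not reach only later rows make up. A row lasts 1/8 s, in which the tool goes at most 62.5 mm and 10.7 degrees, less where a joint would pass 70% of its speed; a pose out of reach is approached as far as the arm can. A call with a gripper value outside its range is refused whole. The fingers move at their own pace and stop on an object; "squeeze" is the grip in N (left out, the last holds). Time passes only in rows, so rows that repeat a pose let the fingers close. It gives the time, the measured TCP pose, the force, the opening and the grip force at its end, in the units of the state.
- env.get_state(): the state, without advancing time (a new reading comes with each control period).
- env.read_camera(name): name is "scene" or "top" or "wrist"; returns a dict with "pixels" (420x560x3 uint8, red, green, blue), "fovy" (degrees; the focal length in pixels is half the picture's height over the tangent of half this angle, whatever the lens; pixels are square), "cx", "cy" (the principal point, pixels), "dist_coeffs" ([k1, k2, p1, p2, k3] as OpenCV has them; the pictures are not rectified), "extrinsics" (4x4, takes a point from world to camera coordinates); the wrist camera has in their place "mount" (4x4, takes a point from camera to tool coordinates, whose origin is the TCP and whose axes are the flange's). Camera axes: x right, y up, looking along -z (the intrinsics and any distortion apply to the point x, -y, -z); pixel columns grow to the right and rows downward; lengths in m; the calibration is good to about 2 mm. A picture is of the moment at which its call begins: read the wrist's pose just before it. There is no depth.
- env.hand_in(): hands the job in; it is judged then, once.
Trained networks look in a picture, given as the dict that the camera call returned (one of the last four; its "shot" number tells which), for a name from the list of things; names that differ only in an ending like _2 or _b are one class to them, and where a whole thing is asked for, a point or a joint stands for the part that bears it (a point fixed in the world has none). Each returns a list of dicts, best first, with "confidence" (0 to 1); they miss things now and then, are a little off and sometimes report something else, mostly with a low value. They report only what shows in the picture. A call takes as long as a camera call.
- env.spot_in(thing, picture): "centre" ([x, y, z] in m, in world coordinates, good to about 4 mm: the middle of the surface that is visible of it).
- env.regions_of(thing, picture): "mask" (420x560 bool, what is visible of it).
- env.landmark_of(thing, picture): "centre" ([x, y, z] in m, in world coordinates, good to about 4 mm: a listed point, or the origin of a listed thing).
The state is a dict: "clock": time; "joint_pos": joint angles; "qvel": joint speeds; "tau": joint torques, N m; "tcp_pos": TCP position; "orientation": TCP orientation; "wrist_force": force on the tool from outside, world axes, zero at the start; "ft_torque": the same for the moment, N m; "finger_gap": finger opening in m; "grip_force": force on a finger pad.
Only numpy, scipy, OpenCV 4.12 (cv2) and the standard library are available. Lean on these libraries where they do the work, as an engineer would, in place of code of your own. Each camera call takes 0.05 s, during which the arm holds its last target. There are 200 camera calls.

## Working session

There is one attempt and no reset: what is moved stays moved. The work goes in short steps, Python scripts to look and compute and a tool call to move; the robot and the scene stay as the last step left them, time stands still between calls to the robot, and variables do not carry over. Pictures are saved under pics/ and viewed, at most 10 in all, crops included, and the job is handed in when it is done.

Besides the shell and the picture viewer there is one more tool, called as a command line: name --argument value ..., lists and objects as JSON in quotes. move_arm: Moves the arm, as the interface text tells. Its arguments: {"type":"object","properties":{"targets":{"type":"array","items":{"type":"array"}},"squeeze":{"type":"number"}},"required":["targets"]}

```bash
mkdir -p pics; cat > h.py <<'E'
from workcell import env
import numpy as np, cv2
def save(p,n): cv2.imwrite('pics/'+n,p['pixels'][:,:,::-1])
def ray(p,uv):
    H=p['pixels'].shape[0]; f=H/2/np.tan(np.radians(p['fovy'])/2)
    K=np.array([[f,0,p['cx']],[0,f,p['cy']],[0,0,1]])
    q=cv2.undistortPoints(np.array(uv,float).reshape(-1,1,2),K,np.array(p['dist_coeffs'],float)).reshape(-1,2)
    d=np.c_[q[:,0],-q[:,1],-np.ones(len(q))]
    E=np.array(p['extrinsics']); R=E[:3,:3]; o=-R.T@E[:3,3]
    return o,d@R
def at(p,uv,z):
    o,d=ray(p,uv); return o+d*((z-o[2])/d[:,2])[:,None]
def axis_px(m):
    ys,xs=np.nonzero(m); P=np.c_[xs,ys].astype(float); c=P.mean(0)
    u=np.linalg.svd(P-c,full_matrices=False)[2][0]; t=(P-c)@u
    return c+np.outer([t.min(),t.max()],u),cv2.minAreaRect(P.astype(np.float32))
E
python3 - <<'E'
from h import *
s=env.get_state(); print(s['clock'],s['tcp_pos'],s['orientation'])
for n in ['top','scene']:
    p=env.read_camera(n); save(p,n+'0.png')
    for t in ['tube','cradle','groove','paint_tin','paper_cup','thinner_jar','tape_roll','brush','eraser_block','brush_mug']:
        L=env.landmark_of(t,p)[:1]; print(n,t,[(np.round(l['centre'],3),round(l['confidence'],2)) for l in L])
    for t,z in [('tube',.04),('cradle',.005)]:
        for r in env.regions_of(t,p)[:1]:
            e,mr=axis_px(r['mask']); b=cv2.boxPoints(mr)
            print(t,'ends',at(p,e,z)[:,:2].round(3).tolist(),'box',at(p,b,z)[:,:2].round(3).tolist(),b.round().tolist())
E
```

```text
0.0 [ 0.17682596 -0.54659777  0.23040254] [-9.25309963e-04  9.87798039e-01  1.55737527e-01 -2.25630969e-05]
top tube [(array([0.516, 0.243, 0.023]), 0.66)]
top cradle [(array([0.54 , 0.053, 0.002]), 0.72)]
top groove [(array([0.541, 0.049, 0.006]), 0.81)]
top paint_tin [(array([ 0.588, -0.116,  0.003]), 0.69)]
top paper_cup [(array([0.756, 0.046, 0.004]), 0.56)]
top thinner_jar [(array([ 0.64 ,  0.431, -0.002]), 0.97)]
top tape_roll [(array([ 0.65 , -0.445,  0.   ]), 0.82)]
top brush [(array([ 0.294,  0.275, -0.   ]), 0.82)]
top eraser_block [(array([ 0.464, -0.419, -0.001]), 0.68)]
top brush_mug [(array([ 0.431,  0.493, -0.002]), 0.87)]
tube ends [[0.595, 0.268], [0.428, 0.231]] box [[0.59, 0.294], [0.6, 0.241], [0.433, 0.207], [0.423, 0.258]] [[206.0, 196.0], [221.0, 193.0], [230.0, 242.0], [215.0, 244.0]]
cradle ends [[0.551, -0.023], [0.525, 0.131]] box [[0.584, 0.139], [0.606, -0.016], [0.494, -0.03], [0.472, 0.122]] [[251.0, 200.0], [296.0, 194.0], [300.0, 226.0], [256.0, 232.0]]
scene tube [(array([0.513, 0.251, 0.027]), 0.65)]
scene cradle [(array([0.541, 0.052, 0.002]), 0.57)]
scene groove [(array([0.54 , 0.048, 0.004]), 0.95)]
scene paint_tin [(array([ 0.591, -0.118,  0.004]), 0.6)]
scene paper_cup [(array([ 0.753,  0.049, -0.001]), 0.66)]
scene thinner_jar [(array([ 0.648,  0.432, -0.   ]), 0.7)]
scene tape_roll [(array([ 0.648, -0.441, -0.002]), 0.86)]
scene brush [(array([0.291, 0.274, 0.002]), 0.81)]
scene eraser_block [(array([ 0.755,  0.048, -0.001]), 0.66)]
scene brush_mug [(array([0.429, 0.495, 0.   ]), 0.95)]
tube ends [[0.443, 0.212], [0.617, 0.247]] box [[0.467, 0.173], [0.422, 0.246], [0.598, 0.282], [0.635, 0.212]] [[300.0, 173.0], [306.0, 158.0], [353.0, 176.0], [347.0, 191.0]]
cradle ends [[0.577, 0.131], [0.52, -0.043]] box [[0.498, -0.034], [0.457, 0.161], [0.592, 0.124], [0.62, -0.058]] [[259.0, 214.0], [295.0, 181.0], [317.0, 205.0], [281.0, 238.0]]
```

View pics/top0.png

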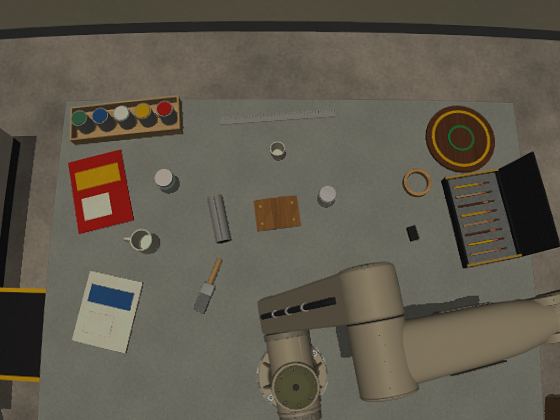

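```bash
cat >> h.py <<'E'
from scipy.spatial.transform import Rotation as Ro
def Rt(s): q=s['orientation']; return Ro.from_quat([q[1],q[2],q[3],q[0]])
def go(s,pos,yaw):
    "tool-axis shift (mm) and turn (10deg) to tool down with tool y at heading yaw"
    R=Rt(s); y=np.array([np.cos(yaw),np.sin(yaw),0]); z=np.array([0,0,-1.]); T=Ro.from_matrix(np.c_[np.cross(y,z),y,z])
    print('t',s['clock'],'tcp',np.round(s['tcp_pos'],4),'shift',R.inv().apply(np.array(pos)-s['tcp_pos']).__mul__(1000).round(1),'turn',(np.degrees((R.inv()*T).as_rotvec())/10).round(2))
E
python3 - <<'E'
from h import *
go(env.get_state(),[.50,.18,.26],.14); go(env.get_state(),[.50,.18,.26],.14-np.pi)
E
```

```text
t 1.3 tcp [ 0.1769 -0.5471  0.2313] shift [ 531.1 -592.4  -28.7] turn [ 0.    0.   -8.01]
t 1.3 tcp [ 0.1769 -0.5471  0.2313] shift [ 531.1 -592.4  -28.7] turn [ 0.   -0.    9.99]
```

move_arm --targets '[[[200, -223, -28], [0, 0, 0], -1], [[200, -223, -28], [0, 0, 0], -1], [[200, -223, -28], [0, 0, 0], -1], [[200, -223, -28], [0, 0, 0], -1], [[200, -223, -28], [0, 0, 0], -1]]'

```text
clock: 1.92
tcp_pos: [0.2991, -0.2713, 0.2598]
orientation: [0.0, 0.988, 0.156, 0.0]
wrist_force: [-0.1, -0.3, 0.1]
finger_gap: 0.0853
grip_force: 0.0
```

move_arm --targets '[[[200, -223, 0], [0, 0, 0], -1], [[200, -223, 0], [0, 0, 0], -1], [[200, -223, 0], [0, 0, 0], -1], [[200, -223, 0], [0, 0, 0], -1], [[200, -223, 0], [0, 0, 0], -1]]'

```text
clock: 2.55
tcp_pos: [0.4209, 0.0026, 0.2596]
orientation: [0.0, 0.988, 0.156, 0.001]
wrist_force: [-0.1, -0.3, 0.6]
finger_gap: 0.0855
grip_force: 0.0
```

move_arm --targets '[[[131, -146, 0], [0, 0, -1], -1], [[131, -146, 0], [0, 0, -2], -1], [[131, -146, 0], [0, 0, -3], -1], [[131, -146, 0], [0, 0, -4], -1], [[131, -146, 0], [0, 0, -5], -1]]'

```text
clock: 3.18
tcp_pos: [0.5002, 0.1811, 0.2588]
orientation: [-0.0, 0.827, 0.562, -0.0]
wrist_force: [0.7, -0.3, -0.2]
finger_gap: 0.0851
grip_force: 0.0
```

move_arm --targets '[[[0, 0, 0], [0, 0, -1], -1], [[0, 0, 0], [0, 0, -2], -1], [[0, 0, 0], [0, 0, -3], -1], [[0, 0, 0], [0, 0, -3], -1]]'

```text
clock: 3.68
tcp_pos: [0.5, 0.1795, 0.2593]
orientation: [0.0, 0.657, 0.754, -0.0]
wrist_force: [0.7, 0.4, 1.0]
finger_gap: 0.0855
grip_force: 0.0
```

```bash
cat >> h.py <<'E'
def wrist():
    s=env.get_state(); p=env.read_camera('wrist'); M=np.eye(4); M[:3,:3]=Rt(s).as_matrix(); M[:3,3]=s['tcp_pos']
    p['extrinsics']=np.linalg.inv(M@np.array(p['mount'])); return p
E
python3 - <<'E'
from h import *
p=wrist(); save(p,'w1.png')
for t in ['tube','cradle','groove']:
    L=env.landmark_of(t,p)[:1]; print(t,[(np.round(l['centre'],3),round(l['confidence'],2)) for l in L])
for t,z in [('tube',.025),('cradle',.005)]:
    for r in env.regions_of(t,p)[:1]:
        e,mr=axis_px(r['mask']); b=cv2.boxPoints(mr)
        print(t,at(p,e,z)[:,:2].round(3).tolist(),'box',at(p,b,z)[:,:2].round(3).tolist(),b.round().tolist())
go(env.get_state(),[.507,.303,.1],.14)
E
```

```text
tube [(array([0.516, 0.244, 0.027]), 0.97)]
cradle [(array([0.54 , 0.051, 0.001]), 0.65)]
groove [(array([ 0.54 ,  0.052, -0.002]), 0.96)]
tube [[0.6, 0.27], [0.433, 0.232]] box [[0.428, 0.256], [0.593, 0.296], [0.608, 0.246], [0.438, 0.206]] [[219.0, 104.0], [381.0, 88.0], [386.0, 138.0], [223.0, 153.0]]
cradle [[0.531, 0.131], [0.549, -0.021]] box [[0.476, 0.122], [0.583, 0.137], [0.612, -0.012], [0.494, -0.027]] [[251.0, 226.0], [341.0, 226.0], [341.0, 335.0], [251.0, 335.0]]
t 3.975 tcp [0.5    0.1795 0.2593] shift [121.4  23.8 159.2] turn [ 0.    0.   -0.02]
```

View pics/w1.png

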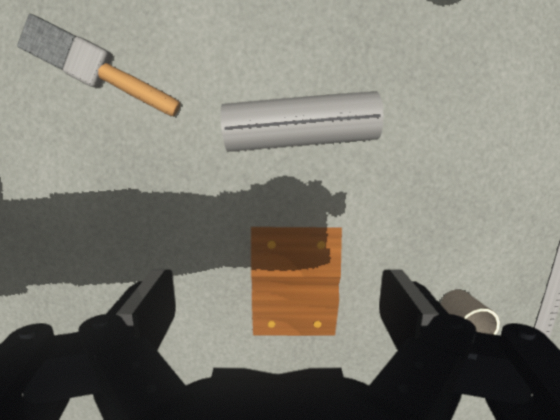

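move_arm --targets '[[[60, 11, 50], [0, 0, 0], -1], [[123, 22, 90], [0, 0, 0], -1], [[123, 22, 140], [0, 0, 0], -1], [[123, 22, 190], [0, 0, 0], -1], [[123, 22, 190], [0, 0, 0], -1]]'

```text
clock: 4.6
tcp_pos: [0.5006, 0.303, 0.0646]
orientation: [-0.002, 0.656, 0.754, -0.005]
wrist_force: [-0.3, -0.4, 0.4]
finger_gap: 0.085
grip_force: 0.0
```

move_arm --targets '[[[0, 0, 30], [0, 0, 0], -1], [[0, 0, 55], [0, 0, 0], -1], [[0, 0, 63], [0, 0, 0], -1], [[0, 0, 63], [0, 0, 0], -1]]'

```text
clock: 5.1
tcp_pos: [0.5059, 0.3045, 0.0079]
orientation: [0.0, 0.657, 0.754, 0.001]
wrist_force: [-0.4, 0.2, 0.3]
finger_gap: 0.0853
grip_force: 0.0
```

```bash
python3 - <<'E'
from h import *
p=env.read_camera('scene'); save(p,'s1.png'); cv2.imwrite('pics/s1c.png',cv2.resize(p['pixels'][120:270,220:420,::-1],None,fx=4,fy=4))
print(env.get_state()['tcp_pos'])
E
```

```text
[0.50619624 0.30467614 0.00818176]
```

View pics/s1c.png

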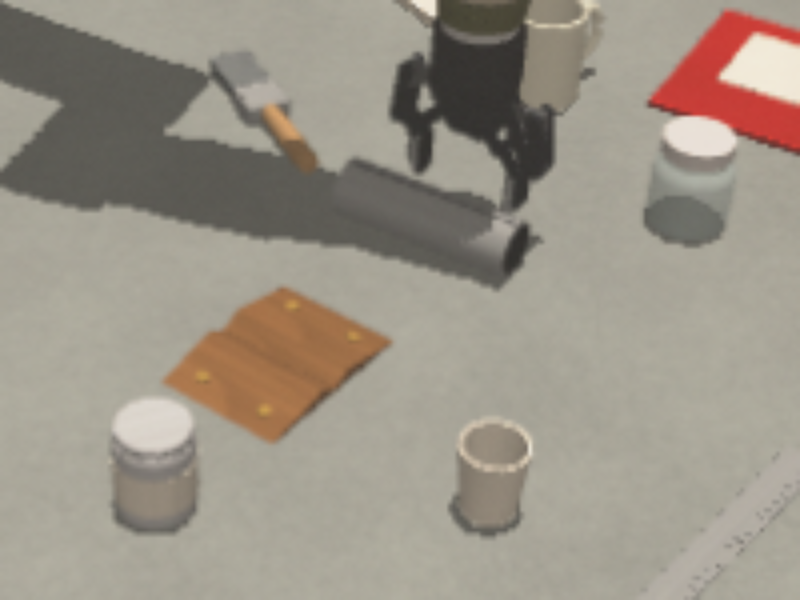

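move_arm --targets '[[[-8, 0, 0], [0, 0, 0], -1], [[-15, 0, 0], [0, 0, 0], -1], [[-20, 0, 0], [0, 0, 0], -1], [[-25, 0, 0], [0, 0, 0], -1], [[-30, 0, 0], [0, 0, 0], -1]]'

```text
clock: 5.78
tcp_pos: [0.509, 0.2742, 0.0062]
orientation: [0.0, 0.657, 0.754, -0.0]
wrist_force: [-0.8, 0.7, -0.4]
finger_gap: 0.0854
grip_force: 0.1
```

move_arm --targets '[[[-5, 0, 0], [0, 0, 0], -1], [[-11, 0, 0], [0, 0, 0], -1], [[-17, 0, 0], [0, 0, 0], -1], [[-23, 0, 0], [0, 0, 0], -1], [[-29, 0, 0], [0, 0, 0], -1]]'

```text
clock: 6.4
tcp_pos: [0.513, 0.2455, 0.0063]
orientation: [0.0, 0.657, 0.754, -0.0]
wrist_force: [-0.4, 0.0, 0.5]
finger_gap: 0.0853
grip_force: 0.1
```

```bash
cat >> h.py <<'E'
C=np.array([.54,.052]); ex=np.array([np.cos(.135),np.sin(.135)]); ey=np.array([-ex[1],ex[0]])
def where(z=.025,cams=('top','wrist')):
    s=env.get_state(); t=s['tcp_pos'][:2]-C; print('t',s['clock'],'tcp xy\'',(t@ex).round(4),(t@ey).round(4),'z',s['tcp_pos'][2].round(4),s['wrist_force'])
    for n in cams:
        p=wrist() if n=='wrist' else env.read_camera(n)
        for l in env.landmark_of('tube',p)[:1]:
            d=l['centre'][:2]-C; print(n,'tube lm',(d@ex).round(4),(d@ey).round(4),round(l['confidence'],2))
        for r in env.regions_of('tube',p)[:1]:
            e,_=axis_px(r['mask']); w=at(p,e,z)[:,:2]-C; w=w[np.argsort(w@ex)]
            print(n,'ends',(w@ex).round(4),(w@ey).round(4))
E
python3 - <<'E'
from h import *
where()
E
```

```text
t 6.4 tcp xy' -0.0007 0.1954 z 0.0063 [-0.36903052  0.02278048  0.46660243]
top tube lm 0.0044 0.1536 0.59
top ends [-0.0749  0.0921] [0.1303 0.1601]
wrist ends [-0.0829  0.0975] [0.1703 0.1604]
```

move_arm --targets '[[[-7, 0, 0], [0, 0, 0], -1], [[-14, 0, 0], [0, 0, 0], -1], [[-21, 0, 0], [0, 0, 0], -1], [[-28, 0, 0], [0, 0, 0], -1], [[-35, 0, 0], [0, 0, 0], -1]]'

```text
clock: 7.32
tcp_pos: [0.5179, 0.2106, 0.0063]
orientation: [0.0, 0.657, 0.754, -0.0]
wrist_force: [-0.5, 0.4, 0.9]
finger_gap: 0.0853
grip_force: 0.1
```

move_arm --targets '[[[-7, 0, 0], [0, 0, 0], -1], [[-14, 0, 0], [0, 0, 0], -1], [[-21, 0, 0], [0, 0, 0], -1], [[-28, 0, 0], [0, 0, 0], -1], [[-35, 0, 0], [0, 0, 0], -1]]'

```text
clock: 7.95
tcp_pos: [0.5227, 0.1761, 0.0063]
orientation: [0.0, 0.657, 0.754, -0.0]
wrist_force: [0.6, 0.4, -0.1]
finger_gap: 0.0854
grip_force: 0.1
```

```bash
python3 - <<'E'
from h import *
where()
p=env.read_camera('scene'); cv2.imwrite('pics/s2c.png',cv2.resize(p['pixels'][120:270,220:420,::-1],None,fx=4,fy=4))
E
```

```text
t 7.95 tcp xy' -0.0004 0.1253 z 0.0063 [ 0.57281647  0.38209061 -0.05134978]
top tube lm 0.0105 0.0841 0.53
top ends [-0.0646  0.0942] [0.0615 0.0811]
wrist ends [-0.0759  0.0985] [0.1038 0.0891]
```

View pics/s2c.png

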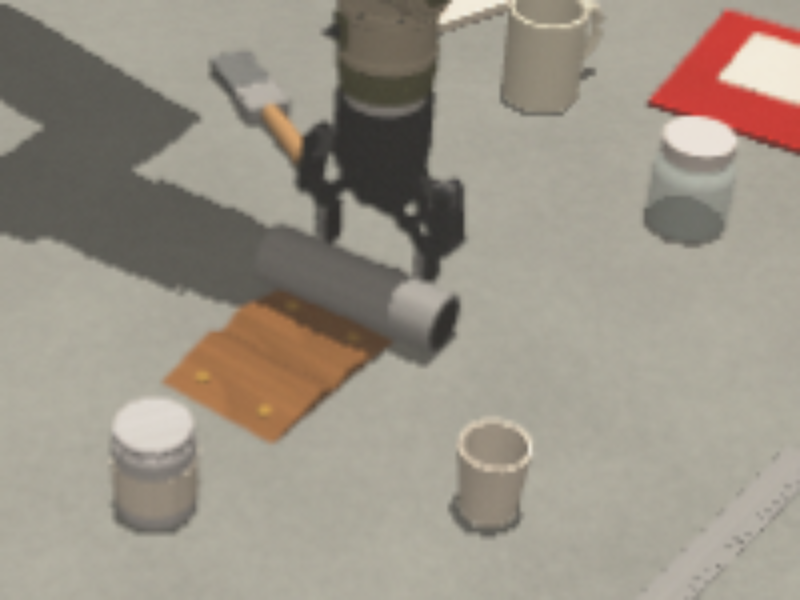

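move_arm --targets '[[[-6, 0, 0], [0, 0, 0], -1], [[-12, 0, 0], [0, 0, 0], -1], [[-18, 0, -1], [0, 0, 0], -1], [[-24, 0, -2], [0, 0, 0], -1], [[-30, 0, -3], [0, 0, 0], -1]]'

```text
clock: 8.93
tcp_pos: [0.527, 0.1467, 0.0096]
orientation: [0.0, 0.657, 0.754, 0.0]
wrist_force: [-0.8, 2.5, 1.4]
finger_gap: 0.0856
grip_force: 1.5
```

move_arm --targets '[[[-6, 0, 0], [0, 0, 0], -1], [[-12, 0, 0], [0, 0, 0], -1], [[-18, 0, -1], [0, 0, 0], -1], [[-23, 0, -2], [0, 0, 0], -1], [[-28, 0, -2], [0, 0, 0], -1]]'

```text
clock: 9.55
tcp_pos: [0.5307, 0.1189, 0.0114]
orientation: [0.0, 0.657, 0.754, 0.0]
wrist_force: [-0.8, 2.4, 1.7]
finger_gap: 0.0854
grip_force: 1.5
```

```bash
python3 - <<'E'
from h import *
where(.035)
E
```

```text
t 9.55 tcp xy' -0.0002 0.0675 z 0.0114 [-0.83252703  2.39278267  1.70371078]
top tube lm 0.0112 0.0278 0.56
top ends [0.0528 0.0638] [0.0134 0.014 ]
wrist tube lm 0.0123 0.0287 0.92
wrist ends [-0.0788  0.094 ] [0.0489 0.0418]
```

Tube at about y' = 28–31 on the ramp; the crest is 13–15 mm further.

move_arm --targets '[[[-4, 0, 0], [0, 0, 0], -1], [[-8, 0, 0], [0, 0, 0], -1], [[-11, 0, 0], [0, 0, 0], -1], [[-14, 0, 0], [0, 0, 0], -1], [[-16, 0, 0], [0, 0, 0], -1]]'

```text
clock: 10.48
tcp_pos: [0.5329, 0.1026, 0.0112]
orientation: [0.0, 0.657, 0.754, -0.0]
wrist_force: [-0.4, 0.6, 0.4]
finger_gap: 0.0857
grip_force: 0.2
```

```bash
python3 - <<'E'
from h import *
where(.035,('wrist',))
E
```

```text
t 10.475 tcp xy' -0.0003 0.0511 z 0.0112 [-0.42566533  0.60320825  0.42389295]
wrist tube lm 0.0116 0.0147 0.68
wrist ends [-0.0797  0.0941] [0.0318 0.0249]
```

move_arm --targets '[[[-1.5, 0, 0], [0, 0, 0], -1], [[-3, 0, 0], [0, 0, 0], -1], [[-4.5, 0, 0], [0, 0, 0], -1], [[-4.5, 0, 0], [0, 0, 0], -1], [[-4.5, 0, 0], [0, 0, 0], -1]]'

```text
clock: 11.25
tcp_pos: [0.5335, 0.0988, 0.0113]
orientation: [0.0, 0.657, 0.754, -0.0]
wrist_force: [-0.0, 0.9, 0.2]
finger_gap: 0.0854
grip_force: 0.0
```

```bash
python3 - <<'E'
from h import *
where(.035,('wrist','top'))
E
```

```text
t 11.25 tcp xy' -0.0002 0.0473 z 0.0113 [-0.01387804  0.85750745  0.22323959]
wrist ends [-0.0715  0.0971] [0.0305 0.0072]
top tube lm 0.0122 -0.0073 0.63
top ends [-0.0704  0.0878] [-0.0209 -0.0169]
```

move_arm --targets '[[[15, 0, 0], [0, 0, 0], -1], [[35, 0, -10], [0, 0, 0], -1], [[55, 0, -60], [0, 0, 0], -1], [[70, 0, -120], [0, 0, 0], -1], [[85, 0, -180], [0, 0, 0], -1]]'

```text
clock: 12.18
tcp_pos: [0.5208, 0.1851, 0.1938]
orientation: [0.0, 0.656, 0.755, 0.0]
wrist_force: [1.8, 0.7, 0.5]
finger_gap: 0.0857
grip_force: 0.0
```

move_arm --targets '[[[0, 0, -30], [0, 0, 0], -1], [[0, 0, -30], [0, 0, 0], -1], [[0, 0, -30], [0, 0, 0], -1]]'

```text
clock: 12.55
tcp_pos: [0.5209, 0.1838, 0.2207]
orientation: [-0.0, 0.656, 0.755, -0.0]
wrist_force: [0.5, 0.7, 0.0]
finger_gap: 0.0857
grip_force: 0.0
```

```bash
python3 - <<'E'
from h import *
where(.0317,('top','wrist'))
p=wrist(); save(p,'w2.png')
for t in ['cradle','groove']:
    for l in env.landmark_of(t,p)[:1]: d=l['centre'][:2]-C; print(t,(d@ex).round(4),(d@ey).round(4))
E
```

```text
t 12.55 tcp xy' -0.0011 0.1332 z 0.2207 [0.49838625 0.72203136 0.00824988]
top tube lm 0.0114 -0.0031 0.64
top ends [0.1831 0.2463] [-0.0266 -0.0339]
wrist tube lm 0.011 -0.0036 0.73
wrist ends [-0.0731  0.097 ] [-0.0008 -0.0014]
cradle -0.0022 -0.0023
groove 0.0006 -0.0007
```

View pics/w2.png

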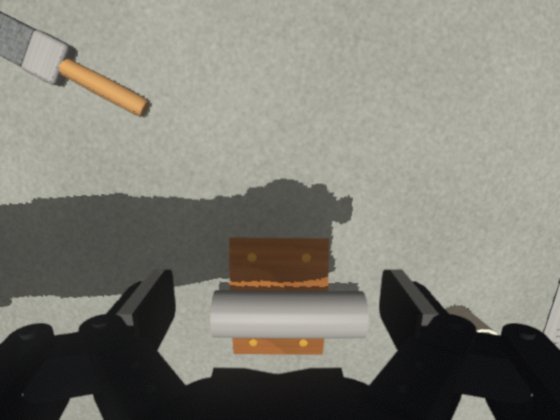

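move_arm --targets '[[[-35, 35, 0], [0, 0, 0], 1], [[-70, 70, 0], [0, 0, 0], 1], [[-105, 105, 0], [0, 0, 0], 1], [[-134, 129, 0], [0, 0, 0], 1], [[-134, 129, 20], [0, 0, 0], 1]]'

```text
clock: 13.62
tcp_pos: [0.6711, 0.0654, 0.2016]
orientation: [0.002, 0.658, 0.753, 0.001]
wrist_force: [-0.1, 0.8, -0.5]
finger_gap: 0.0
grip_force: 0.0
```

move_arm --targets '[[[0, 0, 50], [0, 0, 0], 1], [[0, 0, 90], [0, 0, 0], 1], [[0, 0, 100], [0, 0, 0], 1], [[0, 0, 100], [0, 0, 0], 1]]'

```text
clock: 14.12
tcp_pos: [0.6679, 0.068, 0.1014]
orientation: [-0.0, 0.657, 0.754, -0.0]
wrist_force: [0.5, 0.3, 0.9]
finger_gap: 0.0002
grip_force: 0.0
```

```bash
python3 - <<'E'
from h import *
where(.0317,())
p=env.read_camera('scene'); cv2.imwrite('pics/s3c.png',cv2.resize(p['pixels'][120:270,220:420,::-1],None,fx=4,fy=4))
E
```

```text
t 14.125 tcp xy' 0.1289 -0.0013 z 0.1014 [0.48868626 0.31466795 0.87776886]
```

View pics/s3c.png

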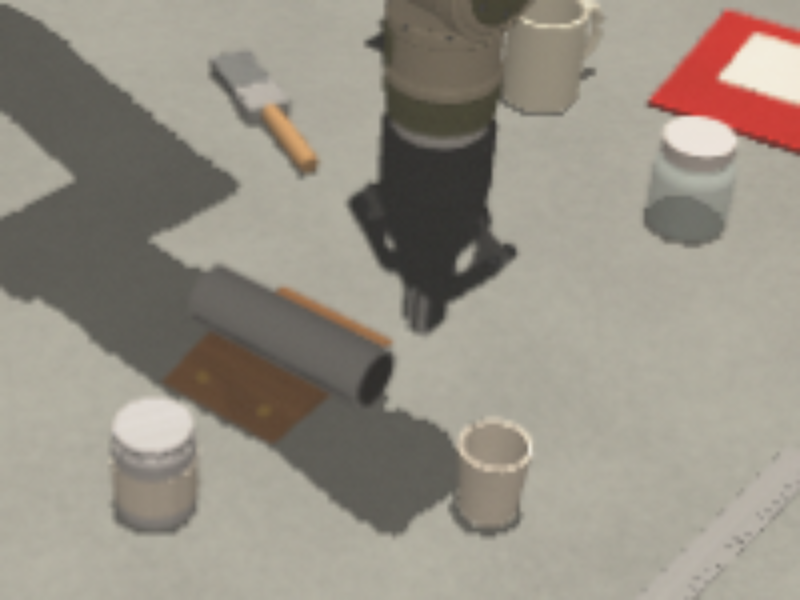

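```bash
python3 - <<'E'
from h import *
s=env.get_state(); print(s['joint_pos'])
go(s,s['tcp_pos'],.135+np.pi/2);go(s,s['tcp_pos'],.135-np.pi/2)
E
```

```text
[-1.78083158e-02  5.57618056e-01  1.03241338e-01  1.11459475e+00
 -1.23438259e-04  1.41475238e+00]
t 14.175 tcp [0.6688 0.0681 0.1027] shift [0. 0. 0.] turn [ 0.01  0.01 -8.98]
t 14.175 tcp [0.6688 0.0681 0.1027] shift [0. 0. 0.] turn [ 0.01 -0.01  9.02]
```

move_arm --targets '[[[0, 0, 0], [0, 0, -1], 1], [[0, 0, 0], [0, 0, -2], 1], [[0, 0, 0], [0, 0, -3], 1], [[0, 0, 0], [0, 0, -4], 1], [[0, 0, 0], [0, 0, -5], 1]]'

```text
clock: 14.8
tcp_pos: [0.6698, 0.0682, 0.1043]
orientation: [0.002, 0.273, 0.962, 0.001]
wrist_force: [0.4, -0.5, -0.4]
finger_gap: 0.0001
grip_force: 0.0
```

move_arm --targets '[[[0, 0, 0], [0, 0, -1], 1], [[0, 0, 0], [0, 0, -2], 1], [[0, 0, 0], [0, 0, -3], 1], [[0, 0, 0], [0, 0, -4], 1], [[0, 0, 0], [0, 0, -4], 1]]'

```text
clock: 15.42
tcp_pos: [0.6695, 0.0682, 0.1039]
orientation: [0.002, -0.068, 0.998, -0.0]
wrist_force: [0.4, 0.2, -0.3]
finger_gap: 0.0002
grip_force: 0.0
```

move_arm --targets '[[[0, 0, 40], [0, 0, 0], 1], [[0, 0, 70], [0, 0, 0], 1], [[0, 0, 77], [0, 0, 0], 1], [[0, 0, 77], [0, 0, 0], 1]]'

```text
clock: 15.92
tcp_pos: [0.6685, 0.0681, 0.0251]
orientation: [0.0, -0.068, 0.998, -0.0]
wrist_force: [0.0, -0.8, -0.0]
finger_gap: 0.0003
grip_force: 0.0
```

```bash
python3 - <<'E'
from h import *
where(.0317,())
s=env.get_state(); print('tool x in xy\'',Rt(s).apply([1,0,0])[:2]@ex, Rt(s).apply([1,0,0])[:2]@ey)
E
```

```text
t 15.925 tcp xy' 0.1295 -0.0013 z 0.0251 [ 0.04861983 -0.7609753  -0.00852   ]
tool x in xy' -0.9999978745872762 -0.0018799235980770071
```

move_arm --targets '[[[6, 0, 0], [0, 0, 0], 1], [[12, 0, 0], [0, 0, 0], 1], [[17, 0, 0], [0, 0, 0], 1], [[20, 0, 0], [0, 0, 0], 1], [[23, 0, 0], [0, 0, 0], 1]]'

```text
clock: 16.55
tcp_pos: [0.645, 0.0649, 0.0244]
orientation: [0.0, -0.069, 0.998, -0.0]
wrist_force: [-0.2, 0.4, -0.2]
finger_gap: -0.0002
grip_force: 0.0
```

move_arm --targets '[[[2.5, 0, 0], [0, 0, 0], 1], [[5, 0, 0], [0, 0, 0], 1], [[7.5, 0, 0], [0, 0, 0], 1], [[10, 0, 0], [0, 0, 0], 1], [[12, 0, 0], [0, 0, 0], 1]]'

```text
clock: 17.18
tcp_pos: [0.6334, 0.0633, 0.0244]
orientation: [0.0, -0.069, 0.998, -0.0]
wrist_force: [1.6, -0.2, 0.6]
finger_gap: -0.0001
grip_force: 0.8
```

```bash
python3 - <<'E'
from h import *
where(.0317,('wrist','scene'))
E
```

```text
t 17.175 tcp xy' 0.094 -0.0014 z 0.0244 [ 1.55357953 -0.20773333  0.57278268]
wrist ends [-0.0163  0.0951] [ 0.0004 -0.0002]
scene tube lm 0.0013 -0.0018 0.87
scene ends [-0.0898  0.096 ] [ 0.0017 -0.0189]
```

move_arm --targets '[[[1.5, 0, 0], [0, 0, 0], 1], [[3, 0, 0], [0, 0, 0], 1], [[3, 0, 0], [0, 0, 0], 1], [[-10, 0, 0], [0, 0, 0], 1], [[-25, 0, 0], [0, 0, 0], 1]]'

```text
clock: 18.1
tcp_pos: [0.6575, 0.0667, 0.0241]
orientation: [-0.001, -0.069, 0.998, -0.0]
wrist_force: [0.7, 1.0, -0.4]
finger_gap: -0.0002
grip_force: 0.0
```

move_arm --targets '[[[-5, 0, -40], [0, 0, 0], 1], [[-5, 0, -100], [0, 0, 0], 1], [[-5, 0, -160], [0, 0, 0], 1], [[-5, 0, -210], [0, 0, 0], 1], [[-5, 0, -210], [0, 0, 0], 1]]'

```text
clock: 18.73
tcp_pos: [0.665, 0.0674, 0.2399]
orientation: [0.004, -0.069, 0.998, -0.001]
wrist_force: [1.8, -0.3, 0.4]
finger_gap: -0.0001
grip_force: 0.0
```

move_arm --targets '[[[0, 50, 0], [0, 0, 0], 1], [[0, 100, 0], [0, 0, 0], 1], [[0, 100, 0], [0, 0, 0], 1]]'

```text
clock: 19.1
tcp_pos: [0.6474, 0.1697, 0.2326]
orientation: [-0.002, -0.071, 0.997, 0.0]
wrist_force: [0.9, 0.2, -0.3]
finger_gap: -0.0002
grip_force: 0.0
```

```bash
python3 - <<'E'
from h import *
where(.0317,('wrist','scene','top'))
p=wrist(); save(p,'w4.png')
for t in ['cradle','groove']:
    for l in env.landmark_of(t,p)[:1]: d=l['centre'][:2]-C; print(t,(d@ex).round(4),(d@ey).round(4))
E
```

```text
t 19.1 tcp xy' 0.1223 0.1022 z 0.2326 [ 0.8718969   0.21737607 -0.3462646 ]
wrist tube lm 0.001 -0.0024 0.96
wrist ends [-0.0555  0.0811] [-0.0008 -0.0005]
scene tube lm 0.0005 -0.0021 0.9
scene ends [-0.0927  0.0924] [-0.0048 -0.005 ]
top tube lm -0.0019 -0.004 0.89
top ends [-0.0837  0.0818] [ 0.0013 -0.0018]
```

View pics/w4.png

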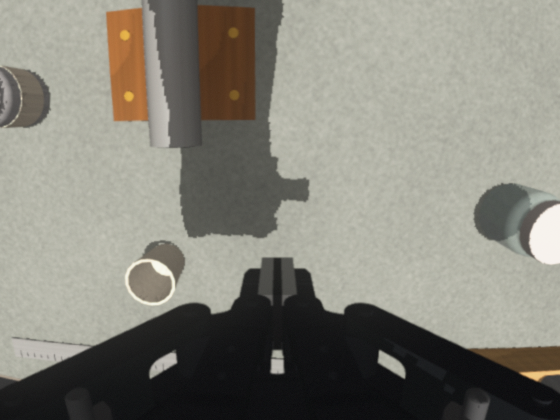

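```bash
python3 -c "
from workcell import env; print(env.hand_in())"
```

```text
the job is handed in; nothing more can be done
None
```

I rolled the tube up the ramp into the groove and pushed it endways until its middle was within about 2 mm of the cradle's centre. I handed the job in at about 19 s; the hand-in call returned no verdict. In the last pictures the tube lay along the groove with the gripper clear of it, and I saw nothing else disturbed.

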